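# Order two pastries by pointing and ring the bell

### The job

Place an order at the pastry counter: point at the chocolate dome from just above it, fingertips two or three centimetres over the middle of its top, and stay there for two seconds; then point at the orange square in the same way for two seconds, and finally press the plunger of the counter bell down with the fingertips to call the assistant, let it spring back and draw clear. Touch none of the pastries nor the card reader, and do not bring the fingertips down to any other pastry: pass high above them.

Things in the scene. Friction and masses are not known exactly. Their poses are not given: they have to be found in the camera images.
- dome_top (a point): Centre of the top of the chocolate dome: a smooth, round, almost black glazed half-ball cake with a tiny white flower on top, on a gold disc; 70 mm across, top 45 mm above its slate (gold disc 80 mm across, 3 mm thick; the flower stands up another 4 mm); loose, on one of the two slates; turned about the vertical at random. z axis up
- dome: The same chocolate dome; origin at the centre of its underside
- orange_square_top (a point): Centre of the top of the orange square: a 70 x 60 mm rectangular layered cake with a flat, bright orange glaze and a small white cross on it; top 40 mm above its slate; loose, on one of the two slates; turned about the vertical at random. z axis up
- orange_square: The same orange square; origin at the centre of its underside
- spiral_top (a point): Tip of the chocolate spiral, a pastry not ordered: a brown stepped cone of five rings, 72 mm across at the foot, tip 74 mm above its slate; loose, on one of the two slates; turned about the vertical at random. 
- spiral: The same chocolate spiral; origin at the centre of its underside
- raspberry_top (a point): Top of the raspberry slice, a pastry not ordered: a 75 x 55 mm red-topped cake with six white cream balls, top 48 mm above its slate; loose, on one of the two slates; turned about the vertical at random. 
- raspberry: The same raspberry slice; origin at the centre of its underside
- white_slice_top (a point): Top of the white-iced slice, a pastry not ordered: a 75 x 55 mm layered cake with white icing and one thin dark diagonal stroke, top 41 mm above its slate; loose, on one of the two slates; turned about the vertical at random. 
- white_slice: The same white-iced slice; origin at the centre of its underside
- slate_left: The slate on the robot's left (+y): a dark grey plate, 220 x 220 mm, 10 mm thick, fixed to the counter; origin at the centre of its underside. It carries three of the five pastries (any of them), whose centres are about 110 to 120 mm apart (at least 90 mm); two blank white price tickets stand on its near edge, up to 25 mm above it
- slate_right: The slate on the robot's right (-y), like the left one, with the other two pastries on it
- bell: The counter bell, fixed to the counter, at the left or the right of the slates: a black foot 88 mm across, 10 mm thick, a steel dome up to 47 mm above the counter and a brass plunger on top; origin at the centre of its underside
- plunger_top (a point): Centre of the flat top of the bell's brass plunger: a disc 24 mm across, its top 65 mm above the counter when up; it moves with the plunger
- plunger (a joint): Travel of the bell's plunger in m: 0 is up, 0.006 is fully down (it counts as pressed beyond 0.004). It goes straight down against a spring of about 1.2 N at first and 4.8 N fully down, then meets a hard stop; it springs back when let go
- reader: The card reader, fixed to the counter on the side opposite to the bell: a grey keypad on a black foot, about 150 x 85 mm, its far end sloping up to 80 mm above the counter; origin at the centre of its underside
Mind the look-alikes: they are no part of the job. What is shaped like the spiral but purple is not meant.

How it is judged:
By the outcome, as a careful person would: the job done as asked, in the order asked, and still so for the second after the job is handed in, with the robot touching nothing.
It also fails if it takes over 58 s, if anything falls off the work surface, if the arm or the gripper's body presses on something with over 40 N, if the wrist force passes 120 N, or if a joint passes its speed limit or range.

### The arm

A 6-joint arm with a two-finger parallel gripper is mounted at the origin on the work surface. World frame = base frame: x ahead of the robot, y to its left, z up, the work surface at z = 0. Lengths are in m, angles in rad, forces in N, time in s.
With the tool pointing down it reaches from about 0.25 to 0.775 m from the base axis. Payload 4 kg.
Tool frame: the origin (TCP) lies midway between the tips of the shut fingers; the grasp point (between the pads) lies 19 mm behind it; z points along the fingers, y is the line along which they close (so a half turn about z gives the same grasp; the last joint's range is limited). The gripper opens to 94 mm and grips with 3 to 60 N. Pads are 16 mm wide; open, the fingers measure 119 mm over their backs; the gripper's body (75 mm by 177 mm) begins 78 mm behind the grasp point.
Start: joints at [-1.344, 0.087, 1.371, -0, 1.684, -0.103], TCP at [0.178, -0.52, 0.206] pointing down, gripper open.
Joint ranges: [-3.1, 3.1], [-0.76, 2.03], [0.27, 2.55], [-1.08, 4.22], [0.17, 2.65], [-2.57, 2.57]. Speed limits (rad/s): [2.79, 2.79, 3.14, 3.14, 3.14, 3.14].

### API

Orientations are given as [roll, pitch, yaw] about the fixed x, y, z axes, in that order (R = Rz(yaw) Ry(pitch) Rx(roll)).
In Python, from bench import get_obs, snapshot, close_job gives the robot as it stands. The module is installed in compiled form; this text tells all that it offers.
- The arm moves only by the tool drive_tool, never from a script. Its argument "commands" is a list of rows, each a list of 6 numbers: the shift along the tool's x, y, z in units of 0.04 m (1.0 is 0.04 m), then the turn, a rotation vector about the tool's x, y, z in units of 0.1 rad (1.0 is 0.1 rad). In form: [[dx, dy, dz, wx, wy, wz], ...]. A call has 1 to 20 rows; each row shifts and turns the commanded pose from where the row before left it, along the tool's axes as they then stand; what a row does not reach is not made up. A row lasts 1/8 s, in which the tool goes at most 62.5 mm and 10.7 degrees, less where a joint would pass 70% of its speed; a pose out of reach is approached as far as the arm can. A call with a number of a shift or a turn outside -1 to 1 is refused whole. A call with a gripper value outside its range is refused whole. "gripper" is the closure, from 0 (fully open) to 1 (shut), set as the call begins (left out, the last holds). The fingers move at their own pace and stop on an object; the grip force is fixed at half the most. Time passes only in rows, so rows that do not move let the fingers close. It gives the time, the measured TCP pose, the force, the opening and the grip force at its end, in the units of the state.
- get_obs(): the state, without advancing time (a new reading comes with each control period).
- snapshot(name): name is "scene" or "top" or "wrist"; returns a dict with "image" (384x512x3 uint8, blue, green, red), "range_z" (384x512 float32, m along the optical axis (not along the pixel's ray), 0 where there is no reading), "fx", "fy", "cx", "cy" (pixels), "rvec" (rotation vector, rad) and "tvec" (3), from world to camera coordinates, as OpenCV has them. Camera axes: x right, y down, z forward; pixel columns grow to the right and rows downward; lengths in m; the calibration is good to about 2 mm. A picture is of the moment at which its call begins.
- close_job(): hands the job in; it is judged then, once.
The state is a dict: "time": time; "joint_positions": joint angles; "qvel": joint speeds; "joint_torque": joint torques, N m; "tool_pos": TCP position; "ee_rot": TCP orientation; "wrist_force": force on the tool from outside, world axes, zero at the start; "wrist_torque": the same for the moment, N m; "width": finger opening in m; "finger_force": force on a finger pad.
Only numpy, scipy, OpenCV 4.12 (cv2) and the standard library are available. Lean on these libraries where they do the work, as an engineer would, in place of code of your own. Each camera call takes 0.05 s, during which the arm holds its last target. There are 200 camera calls.

## Working session

There is one attempt and no reset: what is moved stays moved. The work goes in short steps, Python scripts to look and compute and a tool call to move; the robot and the scene stay as the last step left them, time stands still between calls to the robot, and variables do not carry over. Pictures are saved under pics/ and viewed, at most 10 in all, crops included, and the job is handed in when it is done.

Besides the shell and the picture viewer there is one more tool, called after "Call:" as a command line: name --pt "numbers of a row" for each row, then --argument value for the rest. drive_tool: Moves the arm, as the interface text tells. Its arguments: {"type":"object","properties":{"commands":{"type":"array"},"gripper":{"type":"number"}},"required":["commands"]}

```bash
mkdir -p pics; cat > h.py <<'E'
import numpy as np,cv2
from bench import get_obs,snapshot,close_job
def save(s,f): np.savez(f,**s)
def world(s,u,v,z=None):
    R=cv2.Rodrigues(np.array(s["rvec"],float))[0];t=np.array(s["tvec"],float).ravel()
    u=np.atleast_1d(u);v=np.atleast_1d(v)
    d=np.stack([(u-s["cx"])/s["fx"],(v-s["cy"])/s["fy"],np.ones(len(u))],1)
    if z is None: return (d*s["range_z"][v.astype(int),u.astype(int)][:,None]-t)@R
    c=-t@R; dw=d@R
    return c+dw*((z-c[2])/dw[:,2])[:,None]
E
python3 - <<'E'
from h import *
for n in("top","scene"):
    s=snapshot(n);save(s,n+".npz");cv2.imwrite(f"pics/{n}1.png",s["image"])
o=get_obs();print(o["tool_pos"],o["ee_rot"],o["time"],o["width"])
E
```

```text
[ 0.17799715 -0.51989087  0.20443942] [-3.13967039e+00 -1.60186884e-04  3.29814785e-01] 0.1 0.09375393944647209
```

View pics/top1.png

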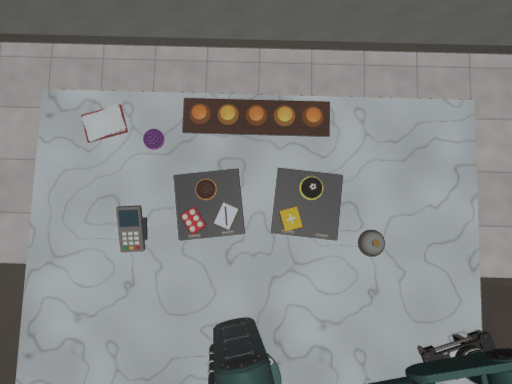

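View pics/scene1.png

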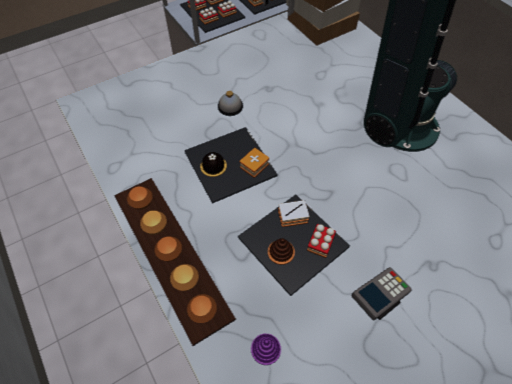

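The top view shows these possible confusions:
- **Dome:** the black dome with the flower and gold ring at (311,187). The look-alikes are the brown spiral (206,189) and the purple cone (153,139).
- **Orange square:** the one with the white cross at (291,219). The look-alikes are the tray cakes (200–314,115).
- **Bell:** plunger at (376,243).

The scene view agrees: dome (213,163), square (255,161), bell (230,95).

```bash
cat > m.py <<'E'
from h import *
t=dict(np.load("top.npz"));c=dict(np.load("scene.npz"))
def mask(s,box,lo,hi):
    x0,y0,x1,y1=box; hsv=cv2.cvtColor(s["image"],cv2.COLOR_BGR2HSV)
    m=np.zeros(hsv.shape[:2],np.uint8);m[y0:y1,x0:x1]=cv2.inRange(hsv,lo,hi)[y0:y1,x0:x1]
    v,u=np.nonzero(m);return u,v
W=((0,0,140),(180,70,255));O=((8,120,110),(35,255,255))
for nm,s,b,cl,z in [("flower t",t,(304,180,319,195),W,.059),("flower s",c,(205,150,222,165),W,.059),
  ("gold t",t,(295,170,328,203),O,.013),("square t",t,(276,204,304,234),O,.05),("cross t",t,(283,211,299,227),W,.05),("cross s",c,(245,150,266,168),W,.05),
  ("plunger t",t,(365,236,385,250),O,.065),("plunger s",c,(220,85,240,100),O,.065)]:
    u,v=mask(s,b,*cl)
    if len(u)==0: print(nm,"none");continue
    p=np.median(world(s,u,v),0); r=cv2.minAreaRect(np.stack([u,v],1).astype(np.float32))
    print(nm,len(u),(u.mean().round(1),v.mean().round(1)),"plane",world(s,u.mean(),v.mean(),z)[0].round(4),"rect",world(s,*r[0],z)[0].round(4),"depth",p.round(4))
im=cv2.resize(t["image"][165:265,265:395],None,fx=4,fy=4,interpolation=2)
im2=cv2.resize(c["image"][80:180,180:280],(400,400),interpolation=2)
cv2.imwrite("pics/crop.png",cv2.resize(np.hstack([im[:400],im2]),None,fx=.85,fy=.85))
# heights over the right-hand region
v,u=np.mgrid[160:265,260:395];p=world(t,u.ravel(),v.ravel())
for nm,x in [("dome",(311,187)),("sq",(291,219)),("bell",(371,243)),("spiral",(206,189)),("purple",(153,139)),("rasp",(193,220)),("white",(226,216))]: print(nm,world(t,*x)[0].round(3))
E
python3 m.py
```

```text
flower t 18 (np.float64(312.3), np.float64(186.2)) plane [ 0.6245 -0.1899  0.059 ] rect [ 0.6242 -0.1898  0.059 ] depth [ 0.6247 -0.1892  0.0587]
flower s 17 (np.float64(211.9), np.float64(156.4)) plane [ 0.6246 -0.1883  0.059 ] rect [ 0.6249 -0.1901  0.059 ] depth [ 0.6229 -0.19    0.0587]
gold t 21 (np.float64(310.3), np.float64(188.6)) plane [ 0.6222 -0.1893  0.013 ] rect [ 0.6244 -0.1902  0.013 ] depth [ 0.625  -0.1817  0.0149]
square t 362 (np.float64(290.5), np.float64(218.6)) plane [ 0.5183 -0.1221  0.05  ] rect [ 0.5182 -0.122   0.05  ] depth [ 0.5177 -0.1213  0.0491]
cross t 32 (np.float64(290.8), np.float64(218.1)) plane [ 0.5199 -0.1229  0.05  ] rect [ 0.5198 -0.1218  0.05  ] depth [ 0.5204 -0.1236  0.0502]
cross s 45 (np.float64(256.9), np.float64(156.3)) plane [ 0.507  -0.1233  0.05  ] rect [ 0.5028 -0.1218  0.05  ] depth [ 0.5163 -0.1242  0.049 ]
plunger t 32 (np.float64(375.5), np.float64(242.5)) plane [ 0.4493 -0.391   0.065 ] rect [ 0.4493 -0.391   0.065 ] depth [ 0.4493 -0.3901  0.0647]
plunger s 17 (np.float64(228.9), np.float64(92.6)) plane [ 0.4486 -0.3906  0.065 ] rect [ 0.4481 -0.3908  0.065 ] depth [ 0.4485 -0.3899  0.0656]
dome [ 0.622 -0.186  0.059]
sq [ 0.517 -0.124  0.05 ]
bell [ 0.447 -0.38   0.051]
spiral [0.604 0.152 0.073]
purple [0.77  0.338 0.044]
rasp [0.506 0.193 0.042]
white [0.521 0.086 0.051]
```

View pics/crop.png

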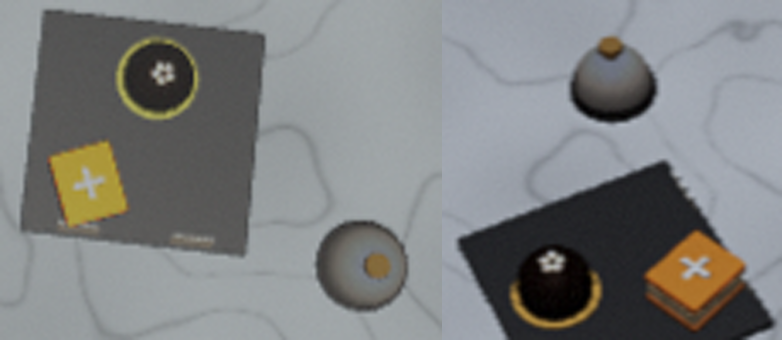

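Call:
drive_tool --pt "0.66 -0.21 0 0 0 0" --pt "0.66 -0.21 0 0 0 0" --pt "0.66 -0.21 0 0 0 0" --pt "0.66 -0.21 0 0 0 0" --pt "0.66 -0.21 0 0 0 0" --pt "0.66 -0.21 0 0 0 0" --pt "0.66 -0.21 0 0 0 0" --pt "0.66 -0.21 0 0 0 0" --pt "0.66 -0.21 0 0 0 0" --pt "0.66 -0.21 0 0 0 0" --pt "0.66 -0.21 0 0 0 0" --pt "0.66 -0.21 0 0 0 0" --pt "0.66 -0.21 0 0 0 0" --pt "0.66 -0.21 0 0 0 0" --pt "0.66 -0.21 0 0 0 0" --pt "0.66 -0.21 0 0 0 0" --pt "0.66 -0.21 0 0 0 0" --pt "0.66 -0.21 0 0 0 0" --pt "0.66 -0.21 0 0 0 0" --pt "0.66 -0.21 0 0 0 0" --gripper 1

```text
time: 2.6
tool_pos: [0.6237, -0.1898, 0.2046]
ee_rot: [-3.141, 0.001, 0.33]
wrist_force: [-0.5, -1.0, 0.3]
width: 0.0006
finger_force: 0.0
```

Call:
drive_tool --pt "0 0 0 0 0 0" --pt "0 0 0 0 0 0"

```text
time: 2.85
tool_pos: [0.6226, -0.1908, 0.2049]
ee_rot: [-3.141, 0.001, 0.33]
wrist_force: [0.2, 0.4, 0.1]
width: 0.0003
finger_force: 0.0
```

```bash
python3 - <<'E'
from h import *
o=get_obs();print(o["tool_pos"],o["ee_rot"],o["time"],o["width"],o["wrist_force"])
s=snapshot("wrist");cv2.imwrite("pics/w1.png",s["image"]);save(s,"w.npz")
E
```

```text
[ 0.62261138 -0.19081419  0.20490903] [-3.14127539e+00  1.44924447e-03  3.29532132e-01] 2.85 0.00030316852805180924 [0.19834364 0.38715238 0.05520212]
```

View pics/w1.png

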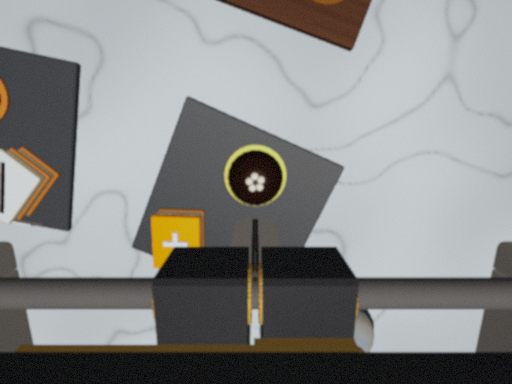

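The wrist view shows the dome's flower at (255,182) and the orange square's cross at (175,243), with the shut fingers ending near column 255. I'll check both positions from here.

```bash
python3 - <<'E'
from h import *
s=dict(np.load("w.npz"))
print(world(s,255.,182.,.059),world(s,255.,176.,.013),world(s,175.,243.,.05))
E
```

```text
[[ 0.62577297 -0.18835021  0.059     ]] [[ 0.62462179 -0.18869637  0.013     ]] [[ 0.52014559 -0.12068156  0.05      ]]
```

Call:
drive_tool --pt "0.07 -0.02 0.4 0 0 0" --pt "0 0 0.4 0 0 0" --pt "0 0 0.4 0 0 0" --pt "0 0 0.4 0 0 0" --pt "0 0 0.4 0 0 0" --pt "0 0 0.4 0 0 0" --pt "0 0 0.4 0 0 0" --pt "0 0 0.2 0 0 0" --pt "0 0 0.1 0 0 0" --pt "0 0 0 0 0 0" --pt "0 0 0 0 0 0"

```text
time: 4.28
tool_pos: [0.6261, -0.189, 0.0823]
ee_rot: [3.141, -0.001, 0.33]
wrist_force: [0.3, -0.6, 0.0]
width: 0.0005
finger_force: 0.0
```

Call:
drive_tool --pt "-0.02 0 0.04 0 0 0" --pt "0 0 0 0 0 0" --pt "0 0 0 0 0 0" --pt "0 0 0 0 0 0" --pt "0 0 0 0 0 0" --pt "0 0 0 0 0 0" --pt "0 0 0 0 0 0" --pt "0 0 0 0 0 0" --pt "0 0 0 0 0 0" --pt "0 0 0 0 0 0" --pt "0 0 0 0 0 0" --pt "0 0 0 0 0 0" --pt "0 0 0 0 0 0" --pt "0 0 0 0 0 0" --pt "0 0 0 0 0 0" --pt "0 0 0 0 0 0" --pt "0 0 0 0 0 0" --pt "0 0 0 0 0 0" --pt "0 0 0 0 0 0" --pt "0 0 0 0 0 0"

```text
time: 6.78
tool_pos: [0.6249, -0.1891, 0.0799]
ee_rot: [3.141, -0.0, 0.33]
wrist_force: [-0.0, 0.2, 0.1]
width: 0.0005
finger_force: 0.0
```

Call:
drive_tool --pt "0 0 0 0 0 0" --pt "0 0 0 0 0 0" --pt "0 0 -0.4 0 0 0" --pt "0 0 -0.6 0 0 0" --pt "0 0 -0.6 0 0 0" --pt "0 0 -0.6 0 0 0" --pt "0 0 -0.6 0 0 0" --pt "0 0 -0.2 0 0 0" --pt "0 0 0 0 0 0" --pt "0 0 0 0 0 0"

```text
time: 8.02
tool_pos: [0.6244, -0.1888, 0.1985]
ee_rot: [-3.14, 0.002, 0.33]
wrist_force: [0.7, -0.2, -0.6]
width: 0.0005
finger_force: 0.0
```

Call:
drive_tool --pt "-0.39 -0.49 0 0 0 0" --pt "-0.39 -0.49 0 0 0 0" --pt "-0.39 -0.49 0 0 0 0" --pt "-0.39 -0.49 0 0 0 0" --pt "-0.39 -0.48 0 0 0 0" --pt "0 0 0 0 0 0" --pt "0 0 0 0 0 0" --pt "0 0 0.4 0 0 0" --pt "0 0 0.4 0 0 0" --pt "0 0 0.4 0 0 0" --pt "0 0 0.4 0 0 0" --pt "0 0 0.4 0 0 0" --pt "0 0 0.4 0 0 0" --pt "0 0 0.4 0 0 0" --pt "0 0 0.2 0 0 0" --pt "0 0 0.05 0 0 0" --pt "0 0 0 0 0 0" --pt "0 0 0 0 0 0"

```text
time: 10.28
tool_pos: [0.52, -0.1221, 0.0787]
ee_rot: [3.141, -0.001, 0.33]
wrist_force: [0.6, -0.2, 0.4]
width: 0.0004
finger_force: 0.0
```

Call:
drive_tool --pt "-0.01 0 0.07 0 0 0" --pt "0 0 0 0 0 0" --pt "0 0 0 0 0 0" --pt "0 0 0 0 0 0" --pt "0 0 0 0 0 0" --pt "0 0 0 0 0 0" --pt "0 0 0 0 0 0" --pt "0 0 0 0 0 0" --pt "0 0 0 0 0 0" --pt "0 0 0 0 0 0" --pt "0 0 0 0 0 0" --pt "0 0 0 0 0 0" --pt "0 0 0 0 0 0" --pt "0 0 0 0 0 0" --pt "0 0 0 0 0 0" --pt "0 0 0 0 0 0" --pt "0 0 0 0 0 0" --pt "0 0 0 0 0 0" --pt "0 0 0 0 0 0" --pt "0 0 0 0 0 0"

```text
time: 12.78
tool_pos: [0.5191, -0.1221, 0.0751]
ee_rot: [3.142, -0.0, 0.33]
wrist_force: [-0.1, 0.1, -0.7]
width: 0.0004
finger_force: 0.0
```

Call:
drive_tool --pt "0 0 0 0 0 0" --pt "0 0 0 0 0 0" --pt "0 0 -0.4 0 0 0" --pt "0 0 -0.6 0 0 0" --pt "0 0 -0.6 0 0 0" --pt "0 0 -0.6 0 0 0" --pt "0 0 -0.6 0 0 0" --pt "0 0 -0.2 0 0 0" --pt "0 0 0 0 0 0" --pt "0 0 0 0 0 0"

```text
time: 14.02
tool_pos: [0.5185, -0.1219, 0.1939]
ee_rot: [-3.14, 0.002, 0.33]
wrist_force: [-0.1, 0.7, 0.4]
width: 0.0003
finger_force: 0.0
```

Call:
drive_tool --pt "-0.32 0.48 0 0 0 0" --pt "-0.32 0.48 0 0 0 0" --pt "-0.32 0.48 0 0 0 0" --pt "-0.32 0.48 0 0 0 0" --pt "-0.32 0.48 0 0 0 0" --pt "-0.32 0.48 0 0 0 0" --pt "-0.32 0.48 0 0 0 0" --pt "-0.32 0.48 0 0 0 0" --pt "-0.32 0.48 0 0 0 0" --pt "-0.32 0.48 0 0 0 0" --pt "-0.32 0.48 0 0 0 0" --pt "-0.3 0.5 0 0 0 0" --pt "0 0 0 0 0 0" --pt "0 0 0.5 0 0 0" --pt "0 0 0.5 0 0 0" --pt "0 0 0.5 0 0 0" --pt "0 0 0.5 0 0 0" --pt "0 0 0.5 0 0 0" --pt "0 0 0 0 0 0" --pt "0 0 0 0 0 0"

```text
time: 16.52
tool_pos: [0.45, -0.3903, 0.0961]
ee_rot: [3.14, -0.001, 0.33]
wrist_force: [-0.6, -0.4, 0.2]
width: 0.0004
finger_force: 0.0
```

```bash
python3 - <<'E'
from h import *
print(get_obs()["tool_pos"])
a=snapshot("scene")["image"];b=snapshot("top")["image"]
x=cv2.resize(a[50:130,180:280],(400,320),interpolation=2);y=cv2.resize(b[200:280,320:420],(400,320),interpolation=2)
cv2.imwrite("pics/b.png",np.hstack([x,y]))
E
```

```text
[ 0.44999327 -0.39032054  0.09611772]
```

View pics/b.png

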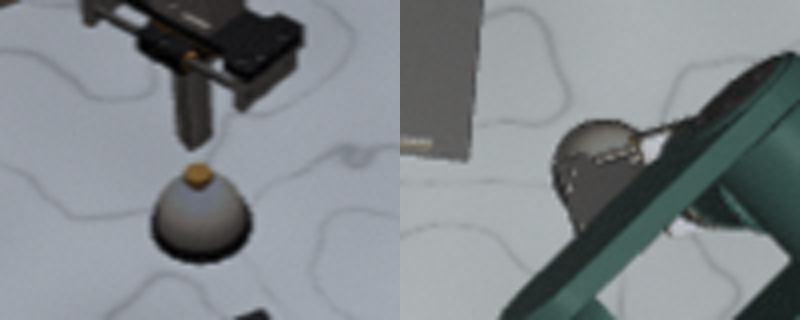

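The scene crop shows the fingertips (195,150) right above the brass plunger (198,170). Next I lower close to it, then press slowly.

Call:
drive_tool --pt "-0.02 0 0.2 0 0 0" --pt "0 0 0.2 0 0 0" --pt "0 0 0.15 0 0 0" --pt "0 0 0 0 0 0" --pt "0 0 0 0 0 0" --pt "0 0 0 0 0 0"

```text
time: 17.38
tool_pos: [0.4488, -0.3908, 0.0735]
ee_rot: [3.141, -0.0, 0.33]
wrist_force: [0.1, -0.7, -0.1]
width: 0.0004
finger_force: 0.0
```

Call:
drive_tool --pt "0 0 0.1 0 0 0" --pt "0 0 0.1 0 0 0" --pt "0 0 0.05 0 0 0" --pt "0 0 0.05 0 0 0" --pt "0 0 0.04 0 0 0" --pt "0 0 0 0 0 0" --pt "0 0 0 0 0 0" --pt "0 0 0 0 0 0"

```text
time: 18.38
tool_pos: [0.4487, -0.3906, 0.0598]
ee_rot: [3.141, -0.0, 0.33]
wrist_force: [-0.8, 1.0, 4.6]
width: 0.0007
finger_force: 2.2
```

Call:
drive_tool --pt "0 0 0.02 0 0 0" --pt "0 0 0 0 0 0" --pt "0 0 0 0 0 0" --pt "0 0 0 0 0 0"

```text
time: 18.88
tool_pos: [0.4487, -0.3906, 0.0593]
ee_rot: [3.141, -0.0, 0.33]
wrist_force: [-1.6, 0.6, 5.2]
width: 0.0004
finger_force: 3.1
```

Call:
drive_tool --pt "0 0 -0.1 0 0 0" --pt "0 0 -0.3 0 0 0" --pt "0 0 -0.6 0 0 0" --pt "0 0 -0.6 0 0 0" --pt "0 0 -0.6 0 0 0" --pt "0 0 -0.6 0 0 0" --pt "0 0 -0.4 0 0 0" --pt "0 0 0 0 0 0" --pt "0 0 0 0 0 0" --pt "0 0 0 0 0 0" --pt "0 0 0 0 0 0"

```text
time: 20.25
tool_pos: [0.4484, -0.3903, 0.1857]
ee_rot: [-3.14, 0.001, 0.33]
wrist_force: [-0.1, -0.7, 0.6]
width: 0.0004
finger_force: 0.0
```

```bash
python3 - <<'E'
from h import *
s=snapshot("scene");cv2.imwrite("pics/end.png",s["image"]);o=get_obs();print(o["tool_pos"],o["wrist_force"],o["time"])
E
```

```text
[ 0.44847286 -0.39035191  0.18595545] [-0.37770335 -0.13323325 -0.43111357] 20.3
```

View pics/end.png

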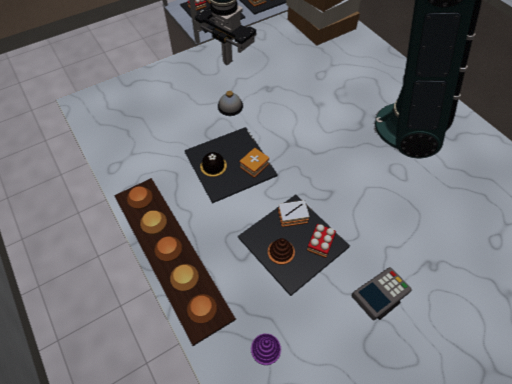

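The end view shows the pastries where they were (dome (213,163), square (255,161)), the bell's plunger up again at (230,93), and the gripper well clear above it.

```bash
python3 -c "from bench import close_job;print(close_job())"
```

```text
the job is handed in; nothing more can be done
None
```

The job is handed in at about 20 s: I pointed at the dome and then the orange square about 25 mm above each for over 2 s, pressed the bell plunger (about 5 N) and let it spring back, drew clear, and touched no pastry or the card reader.

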